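Pack the pill organiser and clip the medicine box shut

TASK

Lay the weekly pill organiser flat, lids up, in the large bay of the medicine box, then put the lid on: tilt it so that its two tongues go under the steel rod at the back of the box, and lower the front without forcing it. Finally swing the grey front clip all the way up and over the lid's front lip, so that the lid is held down flat on its seal; leave the other things on the worktop where they are.

Things in the scene. Friction and masses are not known exactly. Their poses are not given: they have to be found in the camera images.
- med_box: White open medicine box, fixed. Outer 122 x 158 mm (x, y), rim 44 mm high, walls 5 mm, floor 4 mm, inner 112 x 148 mm. Origin: centre of its underside; +x to its back, z up; its front (clip side) faces roughly to the robot. A 3 mm divider at y = +37 mm, top at z = 22 mm, parts the large bay (y -74 to +35.5, x +-56 mm, grey felt floor) from a narrow bay with two fixed batteries.
- front_rim (a point): Middle of the box's front rim, box frame (-58.5, 0, 44) mm. A sprung rubber seal strip lies here; it stands 2 mm above the rim until pressed down (4 to 5 N), so the fitted lid's front stays 2 mm high until the clip pulls it down.
- rod_mid (a point): Middle of the axis of the steel rod (6 mm thick, along y) behind the rear wall: box frame (66, 0, 53.5) mm. Below it a ledge level with the rim (z = 44 mm) runs back to x = 78 mm; the gap under the rod is 6.5 mm high. Three 8 mm wide brackets carry it at y = -73, 0 and +73 mm, tops at z = 60 mm; the tongues go between them.
- bay_floor (a point): Centre of the large bay's floor: box frame (0, -18.5, 4) mm.
- clip (a joint): Angle of the grey front clip, rad: 0 = upright, closed over the lip; grows as it swings out and down towards the robot (limit 1.2). Stiff (about 0.12 N m), stays where left; lift it along its arc. 50 mm wide; closed, its hook's underside is 24.5 mm above the pivot and reaches 13 mm back (+x) of it, its outer face is 5 mm in front of the pivot.
- clip_pivot (a point): Middle of the clip's hinge axis (along the box's y): box frame (-72, 0, 25) mm.
- clip_tab (a point): Outer end of the thumb tab on top of the clip, in the middle of its width; when closed it stands 8.5 mm in front of and 39 mm above the pivot. The tab leans outwards. To close, push it from its front and under side, fingertips well below its end, up and back along its arc until it stops.
- lid: Loose green lid, 0.18 kg, lying right way up on its plug frame. Origin: centre of the underside of that frame. Axes match the box's when fitted; fully home its origin is at box frame (0, 0, 38) mm. Plug frame 109 x 145 mm, z 0 to 6, enters the box mouth with 1.5 mm clearance all round. A white cross marks its +y side.
- lid_center (a point): Lid frame (0, 0, 6) mm: underside of the lid's plate, which rests on the rim. Plate z 6 to 11, x -69 to +58 mm, y +-79 mm; its front 8 mm (x -69 to -61) is the lip that stands out over the box's front wall.
- lid_grip (a point): Centre of the lid's bar handle, lid frame (0, 0, 35) mm: bar 64 mm long along the lid's y, 12 mm thick along x, 14 mm high (z 28 to 42), on two posts at y = +-26 mm, open below.
- lid_lip (a point): Top of the lid's front edge, lid frame (-69, 0, 11) mm.
- tongue_tips (a point): Point midway between the ends of the two tongues at the lid's back, lid frame (72, 0, 8) mm. Each is 30 mm wide, centred at y = +-37 mm, 4 mm thick (z 6 to 10), from x = 58 to 72 mm.
- pill_box: Loose weekly pill organiser, 34 x 96 x 24 mm (x, y, z), white with a row of seven small lids (five blue, two yellow), 0.06 kg, lying lids up. Origin: centre of its underside. Long axis = its y; grasp across the 34 mm.
- shot_glass: Bystander: small glass, 49 mm wide, 62 mm high; origin under its centre.
- lotion: Bystander: small bottle with a yellow cap, 42 mm wide, 132 mm high; origin under its centre.
- paprika_jar: Bystander: spice jar with a white cap, 47 mm wide, 98 mm high; origin under its centre.
- click_pen: Bystander: blue pen, 145 mm long; origin under its centre.
- black_marker: Bystander: white marker with a blue cap, 135 mm long; origin under its centre.
There are look-alikes about, which are no part of the job. Of the things that look like the pill_box, take the one that is farthest to the robot's right at the start.

How it is judged (in metres and radians):
On the way, in this order (a step that is already met when the one before it is completed fails the run):
1. the pill organiser lies flat in the large bay, let go (z of pill_box in the frame of med_box between 0 and 0.008 m and angle between pill_box's own z axis and vertical below 0.12 rad and x of pill_box in the frame of med_box between -0.04 and 0.04 m and y of pill_box in the frame of med_box between -0.058 and 0.02 m and contact force between the fingers and pill_box below 0.1 N), for 0.2 s.
2. the lid lies in the box mouth with its tongues under the rod (x of tongue_tips in the frame of med_box between 0.069 and 0.076 m and z of tongue_tips in the frame of med_box between 0.043 and 0.0495 m and z of lid_lip in the frame of med_box below 0.0535 m and angle between the x axis of lid and the x axis of med_box, either way round below 0.06 rad and y of tongue_tips in the frame of med_box between -0.006 and 0.006 m), for 0.2 s.
3. the clip is closed over the lip (value of joint clip below 0.06 rad), for 0.2 s.
At the end, for the whole second after the job is handed in: Pill organiser flat in the large bay, at rest. Lid home: tongue ends 3 to 10 mm behind the rod axis, within 6 mm sideways, at most 2.5 mm above seated height; front lip at most 1.5 mm above seated height; square within 0.05 rad; at rest. Clip under 0.06 rad (value of joint clip below 0.06 rad and x of tongue_tips in the frame of med_box between 0.069 and 0.076 m and z of tongue_tips in the frame of med_box between 0.043 and 0.0485 m and z of lid_lip in the frame of med_box below 0.0505 m and angle between the x axis of lid and the x axis of med_box, either way round below 0.05 rad and z of pill_box in the frame of med_box between 0 and 0.008 m and angle between pill_box's own z axis and vertical below 0.12 rad and x of pill_box in the frame of med_box between -0.04 and 0.04 m and y of pill_box in the frame of med_box between -0.058 and 0.02 m and linear speed of each of lid, pill_box below 0.02 m/s and y of tongue_tips in the frame of med_box between -0.006 and 0.006 m); the robot touches nothing.
It fails at once if the lid is forced against the box (over 60 N) (contact force between lid and med_box above 60 N).
It fails at once if a bystander is shifted by more than 30 mm (distance of any of shot_glass, lotion, paprika_jar, click_pen, black_marker from where it was at the start of the episode above 0.03 m).
It also fails if it takes over 67 s, if anything falls off the work surface, if the arm or the gripper's body presses on something with over 40 N, if the wrist force passes 120 N, or if a joint passes its speed limit or range.

ROBOT

A 6-joint arm with a two-finger parallel gripper is mounted at the origin on a cart in front of the work surface, level with it; the furniture and walls round the work are solid. World frame = base frame: x ahead of the robot, y to its left, z up, the work surface at z = 0. Lengths are in m, angles in degrees, forces in N, time in s.
With the tool pointing down it reaches from about 0.375 to 0.9 m from the base axis. Payload 3.1 kg.
Tool frame: the origin (TCP) lies at the very end of the fingers, on their centre line; the grasp point (between the pads) lies 19 mm behind it; z points along the fingers, y is the line along which they close (so a half turn about z gives the same grasp; the last joint's range is limited). The gripper opens to 87 mm and grips with 3 to 60 N. Pads are 19 mm wide; open, the fingers measure 117 mm over their backs; the gripper's body (75 mm by 190 mm) begins 51 mm behind the grasp point.
Start: joints at [-76.06, 30.224, 82.088, -0, 67.689, -10.227], TCP at [0.256, -0.57, 0.223] pointing down, gripper open.
Joint ranges: [-176.69, 176.69], [-43.24, 126.21], [12.49, 139.97], [-82, 262], [0, 151.66], [-163.58, 163.58]. Speed limits (degrees/s): [159.86, 159.86, 180, 180, 180, 180].

INTERFACE

Orientations are given as a 3x3 rotation matrix whose columns are the frame's x, y, z axes.
In Python, from rig import readout, viewer, ticket gives the robot as it stands.
- The arm moves only by the tool send_rows, never from a script. Its argument "moves" is a list of rows, each a list of 6 numbers: the shift along the tool's x, y, z in units of 250 mm (1.0 is 250 mm), then the turn, a rotation vector about the tool's x, y, z in units of 90 degrees (1.0 is 90 degrees). A call has 1 to 12 rows; each row is the pose to reach, as a shift and turn from the pose commanded when the call began, along the tool's axes at that moment; what a row does not reach only later rows make up. A row lasts 1/10 s, in which the tool goes at most 50 mm and 8.59 degrees, less where a joint would pass 70% of its speed; a pose out of reach is approached as far as the arm can. A call with a number of a shift or a turn outside -1 to 1 is refused whole. A call with a gripper value outside its range is refused whole. "grip" is the opening, from 0 (shut) to 1 (fully open), set as the call begins (left out, the last holds). The fingers move at their own pace and stop on an object; the grip force is fixed at half the most. Time passes only in rows, so rows that repeat a pose let the fingers close. It gives the time, the measured TCP pose, the force, the opening and the grip force at its end, in the units of the state.
- readout.read_state(): the state, without advancing time (a new reading comes with each control period).
- viewer.capture(name): name is "scene" or "top"; returns (picture, depth): 480x640x3 uint8, red, green, blue; 480x640 float32, m along the optical axis (not along the pixel's ray), 0 where there is no reading.
- viewer.camera_info(name): a dict with "fx", "fy", "cx", "cy" (pixels), "R" (3x3) and "t" (3): a world point X has camera coordinates R X + t. Camera axes: x right, y down, z forward; pixel columns grow to the right and rows downward; lengths in m; the calibration is good to about 2 mm. A picture is of the moment at which its call begins. camera_info takes no time and is no camera call.
- ticket.hand_in(): hands the job in; it is judged then, once.
The state is a dict: "time_s": time; "joint_positions": joint angles; "qvel": joint speeds; "tau": joint torques, N m; "position": TCP position; "tcp_rot": TCP orientation; "force": force on the tool from outside, world axes, zero at the start; "moment": the same for the moment, N m; "opening": opening from 0.0 (shut) to 1.0 (fully open); "grasp_force": force on a finger pad.
Only numpy, scipy, OpenCV 4.12 (cv2) and the standard library are available. Lean on these libraries where they do the work, as an engineer would, in place of code of your own. Each camera call takes 0.05 s, during which the arm holds its last target. There are 200 camera calls.

## Working session

There is one attempt and no reset: what is moved stays moved. The work goes in short steps, Python scripts to look and compute and a tool call to move; the robot and the scene stay as the last step left them, time stands still between calls to the robot, and variables do not carry over. Pictures are saved under pics/ and viewed, at most 10 in all, crops included, and the job is handed in when it is done.

Besides the shell and the picture viewer there is one more tool, called after "Emit:" by a JSON object that holds its "fn" and its "kwargs", one argument or row to a line. send_rows: Moves the arm, as the interface text tells. Shifts and turns lie within -1 to 1; 1 stands for 250 mm of shift or 90 degrees of turn. Its arguments: {"type":"object","properties":{"moves":{"type":"array"},"grip":{"type":"number"}},"required":["moves"]}

```bash
ls; mkdir -p pics; cat > h.py <<'E'
import numpy as np, cv2
from rig import readout, viewer, ticket
def cam(n):
    c=viewer.camera_info(n); return c, np.array(c["R"]), np.array(c["t"])
def snap(n):
    p,d=viewer.capture(n); np.savez(f'{n}.npz',p=p,d=d); return p,d
def cloud(n,d):
    c,R,t=cam(n); v,u=np.mgrid[0:480,0:640]
    X=np.stack([(u-c['cx'])/c['fx']*d,(v-c['cy'])/c['fy']*d,d],-1)
    return (X-t)@R
def ray(n,uv,z):
    c,R,t=cam(n); uv=np.atleast_2d(uv).astype(float)
    dr=np.c_[(uv[:,0]-c['cx'])/c['fx'],(uv[:,1]-c['cy'])/c['fy'],np.ones(len(uv))]@R
    o=-R.T@t; s=(z-o[2])/dr[:,2]; return o+dr*s[:,None]
def proj(n,X):
    c,R,t=cam(n); x=np.atleast_2d(X)@R.T+t
    return np.c_[c['fx']*x[:,0]/x[:,2]+c['cx'],c['fy']*x[:,1]/x[:,2]+c['cy']]
def rel(target,Rt=None):
    from scipy.spatial.transform import Rotation as Ro
    s=readout.read_state(); R=np.array(s['tcp_rot'])
    sh=R.T@(np.array(target)-np.array(s['position']))/0.25
    rv=np.zeros(3) if Rt is None else Ro.from_matrix(R.T@Rt).as_rotvec()/(np.pi/2)
    return np.round(np.r_[sh,rv],4)
E
python3 - <<'E'
from h import *
s=readout.read_state(); print(s)
for n in("scene","top"):
    p,d=snap(n); cv2.imwrite(f'pics/{n}0.png',p[:,:,::-1]); c,R,t=cam(n); print(n,c['fx'],c['cx'],-R.T@t,R[2],(d>0).mean())
E
```

```text
pics
{'time_s': 0.0, 'joint_positions': array([-7.60612990e+01,  3.02803407e+01,  8.21566958e+01,  1.94627756e-04,
        6.76894149e+01, -1.02273429e+01]), 'qvel': array([-4.21476053e-02, -1.03046370e-01, -7.09038772e-05, -1.73178506e-02,
       -1.98313957e-02,  1.05106468e-02]), 'tau': array([-9.10155177e-05, -4.40048718e+01, -1.76594317e+01,  6.32740441e-02,
        5.81350189e-02, -1.59562037e-04]), 'position': array([ 0.25571056, -0.56948629,  0.22155519]), 'tcp_rot': array([[ 9.12363529e-01,  4.09380644e-01, -5.28578282e-04],
       [ 4.09380795e-01, -9.12361098e-01,  2.14276199e-03],
       [ 3.94951020e-04, -2.17136768e-03, -9.99997565e-01]]), 'force': array([-0.59740809,  0.68066273,  0.16352773]), 'moment': array([ 0.00791727,  0.02947465, -0.04335369]), 'grasp_force': 0.0, 'opening': 0.9980686750601503}
scene 455.67177749266773 319.3991963234751 [-0.21781774  0.5655103   1.07885085] [ 0.58869149 -0.36308949 -0.72222458] 0.9962239583333333
top 572.296175298575 320.99950701481424 [-0.72854162  0.02591314  1.74604066] [ 0.61918292  0.0100285  -0.78518274] 0.996103515625
```

View pics/scene0.png

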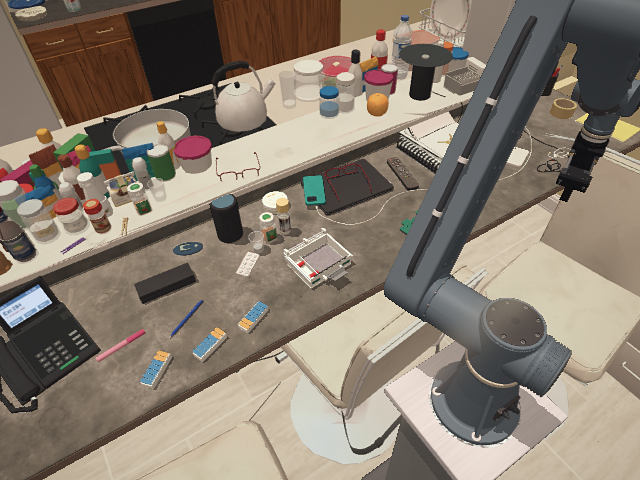

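View pics/top0.png

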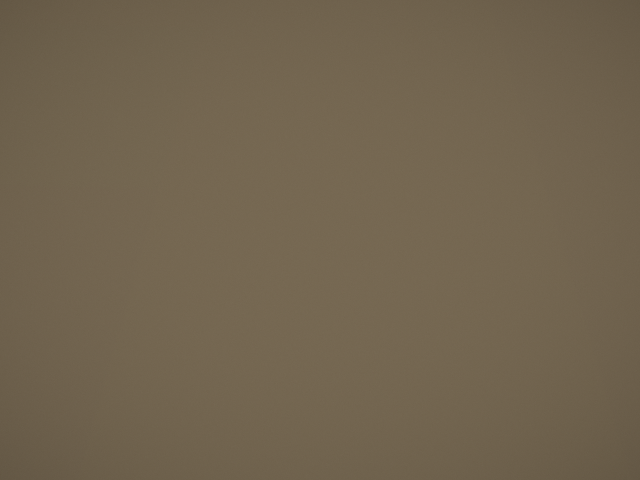

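The scene view shows the white box near (318,258) with its clip towards the robot. There are three look-alike organisers at (253,316), (210,343) and (155,370). The lid is a green patch near (408,226), mostly behind the arm. The top view shows only a plain brown surface, so something is in front of that camera. I'll check its depth and get coordinates from the scene view.

```bash
python3 - <<'E'
from h import *
a=np.load('top.npz'); print('top depth',np.percentile(a['d'],[1,50,99]))
c,R,t=cam('top'); print(proj('top',[[.5,0,0],[.6,.2,0],[.6,-.2,0]]))
a=np.load('scene.npz');P=cloud('scene',a['d'])
for uv in [(253,316),(210,343),(155,370),(318,258),(408,226),(405,230),(260,241),(284,215),(268,228),(187,318),(120,345),(380,300),(420,330),(247,264)]:
    print(uv,P[uv[1],uv[0]].round(3),a['p'][uv[1],uv[0]])
p=a['p'][200:350,220:420]; cv2.imwrite('pics/c1.png',cv2.resize(p,(800,600),interpolation=cv2.INTER_CUBIC)[:,:,::-1])
E
```

```text
top depth [0.06489013 0.08646825 0.12842521]
[[332.91595895 274.00445975]
 [281.12038015 251.3294043 ]
 [385.47655323 253.94197588]]
(253, 316) [0.506 0.343 0.025] [106 160 191]
(210, 343) [0.494 0.478 0.024] [ 98 147 177]
(155, 370) [0.498 0.627 0.025] [126 154 169]
(318, 258) [0.604 0.065 0.004] [175 159 154]
(408, 226) [ 0.549 -0.257  0.013] [ 66 131 104]
(405, 230) [ 0.545 -0.241  0.007] [ 64 130 102]
(260, 241) [0.724 0.203 0.058] [179 164 150]
(284, 215) [0.753 0.097 0.091] [182 170 152]
(268, 228) [0.747 0.16  0.073] [174 123  94]
(187, 318) [0.616 0.498 0.008] [35 51 99]
(120, 345) [0.628 0.682 0.017] [215 138 144]
(380, 300) [ 0.478 -0.103 -0.202] [213 203 177]
(420, 330) [0.203 0.005 0.056] [126 110  94]
(247, 264) [0.707 0.264 0.004] [240 225 211]
```

View pics/c1.png

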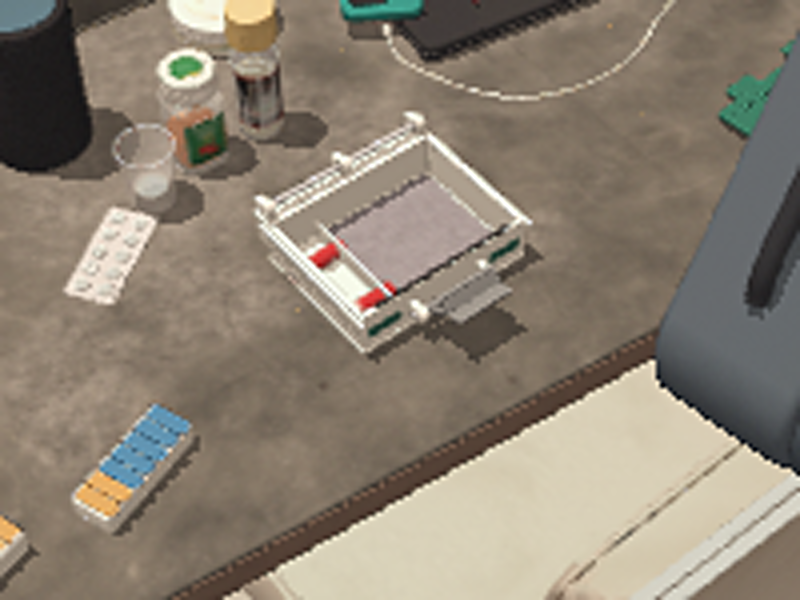

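Crop: the box's rim corners are near (285,255), (325,229), (352,255) and (311,283), with the divider and batteries on its left (+y) side. The clip hangs down and out at about (338,276). The target organiser at (253,316) is farthest right of the three. The top camera is blocked at about 8 cm, so I'll work from the scene camera with its depth.

```bash
cat >> h.py <<'E'
def linefit(Q): # robust line: point, dir
    vx,vy,x,y=cv2.fitLine(Q.astype(np.float32),cv2.DIST_HUBER,0,1e-4,1e-4).ravel(); return np.array([x,y]),np.array([vx,vy])
E
python3 - <<'E'
from h import *
a=np.load('scene.npz');p,d=a['p'],a['d'];P=cloud('scene',d)
# table plane check
T=P[295:305,270:290].reshape(-1,3);print('table z',T[:,2].mean(),T[:,2].std())
# pill
m=(P[...,2]>.019)&(P[...,2]<.03)&(np.hypot(P[...,0]-.506,P[...,1]-.343)<.07)
n,l,st,ce=cv2.connectedComponentsWithStats(m.astype(np.uint8)); k=1+st[1:,4].argmax(); m=l==k
print('pill n',m.sum(),'z',np.median(P[m][:,2]))
v,u=np.nonzero(m); X=ray('scene',np.c_[u,v],.024)[:,:2]; r=cv2.minAreaRect((X*1000).astype(np.float32));print('pill rect',r, cv2.boxPoints(r))
# box rim
for lo,hi in((.040,.048),(.048,.062)):
    m=(P[...,2]>lo)&(P[...,2]<hi)&(np.hypot(P[...,0]-.61,P[...,1]-.06)<.13)
    v,u=np.nonzero(m);X=P[m];print(lo,m.sum(),X.min(0),X.max(0))
    r=cv2.minAreaRect((X[:,:2]*1000).astype(np.float32));print(r,cv2.boxPoints(r))
im=np.zeros((600,600,3),np.uint8)
m=(np.abs(P[...,0]-.61)<.15)&(np.abs(P[...,1]-.06)<.15)
for X,c in zip(P[m],p[m]):
    q=(int(300-(X[1]-.06)*2000),int(300-(X[0]-.61)*2000)); col=(0,0,255) if .040<X[2]<.048 else (0,255,255) if X[2]>=.048 else (255,120,0) if .018<X[2]<=.04 else (90,90,90)
    cv2.circle(im,q,2,col,-1)
cv2.imwrite('pics/bev.png',im)
E
```

```text
table z 0.0008934811500767578 0.0022559794068507974
pill n 359 z 0.02413281893785981
pill rect ((510.42730712890625, 342.19720458984375), (37.48123550415039, 97.38875579833984), 25.181686401367188) [[472.74878 378.2899 ]
 [514.1867  290.15665]
 [548.10583 306.10452]
 [506.6679  394.23776]]
0.04 469 [ 0.48044553 -0.01052513  0.04000616] [0.66722343 0.16376196 0.04799355]
((569.8792724609375, 76.03471374511719), (181.1794891357422, 165.2113800048828), 5.647274494171143) [[471.60046  149.32509 ]
 [487.8579   -15.084455]
 [668.1581     2.744339]
 [651.90063  167.15388 ]]
0.048 208 [ 0.48403381 -0.00094039  0.04800346] [0.66422383 0.16022066 0.06176254]
((572.2733154296875, 78.15252685546875), (179.14886474609375, 156.00662231445312), 2.991337776184082) [[478.7503    151.37512  ]
 [486.89154    -4.418939 ]
 [665.7963      4.9299316]
 [657.6551    160.724    ]]
```

View pics/bev.png

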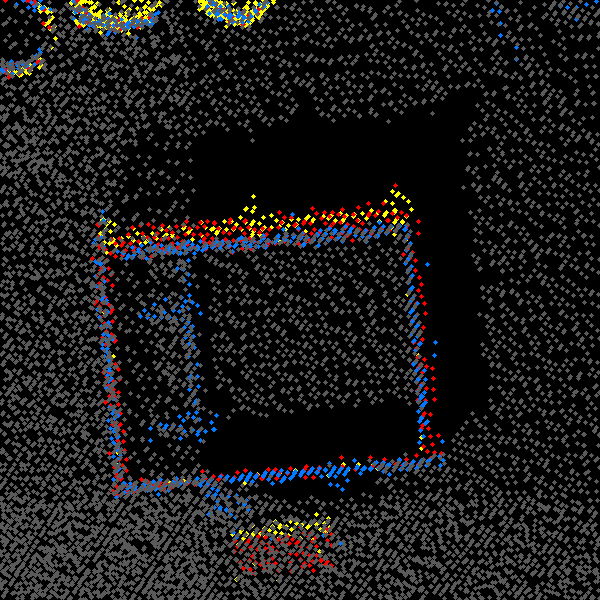

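```bash
cat >> h.py <<'E'
import json
from scipy.spatial.transform import Rotation as Ro
def down(yaw,pitch=0,ax=None): # tool y at world angle yaw, pointing down; then pitch (deg) about world axis ax
    a=np.radians(yaw); R=np.c_[[-np.sin(a),np.cos(a),0],[np.cos(a),np.sin(a),0],[0,0,-1]]
    return Ro.from_rotvec(np.radians(pitch)*np.array(ax)).as_matrix()@R if ax is not None else R
def getcmd():
    c=json.load(open('cmd.json')); return np.array(c['p']),np.array(c['R'])
def setcmd(p,R): json.dump({'p':list(map(float,p)),'R':np.array(R).tolist()},open('cmd.json','w'))
def plan(ways): # ways: (pos,R); each printed as its own call, with the count of rows needed
    p,R=getcmd()
    for q,Q in ways:
        q=np.array(q,float); sh=R.T@(q-p); rv=Ro.from_matrix(R.T@Q).as_rotvec()
        n=int(np.ceil(max(np.linalg.norm(sh)/.05,np.degrees(np.linalg.norm(rv))/8.59)-1e-6))
        row=np.round(np.r_[sh/.25,rv/(np.pi/2)],4)
        print('call',row.tolist(),'rows>=',n)
        p=p+R@(row[:3]*.25); R=R@Ro.from_rotvec(row[3:]*np.pi/2).as_matrix()
    setcmd(p,R)
E
python3 - <<'E'
from h import *
setcmd([.256,-.57,.223],down(-65.834))
# box lines from bright rim pixels
a=np.load('scene.npz');p,d=a['p'],a['d'];P=cloud('scene',d)
g=p.min(2).astype(int)
X=ray('scene',np.stack(np.mgrid[0:640,0:480],-1).reshape(-1,2),.044).reshape(640,480,3).transpose(1,0,2)[...,:2]
for th in(190,215):
  m=(g>th)&(P[...,2]>.034)
  R=np.array([[np.cos(.066),-np.sin(.066)],[np.sin(.066),np.cos(.066)]])
  B=(X-np.array([.582,.065]))@R
  for nm,s in(('left',m&(abs(B[...,1]-.077)<.012)&(abs(B[...,0])<.05)),('right',m&(abs(B[...,1]+.077)<.012)&(abs(B[...,0])<.05)),('front',m&(abs(B[...,0]+.059)<.012)&(abs(B[...,1])<.07))):
    if s.sum()<10: print(nm,s.sum());continue
    c,v=linefit(X[s]);b=(c-[.582,.065])@R;vb=v@R
    print(th,nm,s.sum(),'world',c.round(4),'ang',np.degrees(np.arctan2(v[1],v[0])).round(2),'in guess frame',b.round(4))
plan([([.34,-.29,.22],down(-40)),([.44,0.0,.2],down(-8)),([.47,.2,.18],down(10)),([.5095,.342,.09],down(25.2))])
E
```

```text
190 left 34 world [0.5706 0.1515] ang 3.89 in guess frame [-0.0057  0.0871]
190 right 29 world [ 0.5791 -0.0023] ang 4.42 in guess frame [-0.0073 -0.067 ]
190 front 10 world [0.5297 0.0078] ang -78.2 in guess frame [-0.0559 -0.0536]
215 left 34 world [0.5706 0.1515] ang 3.89 in guess frame [-0.0057  0.0871]
215 right 27 world [ 0.5978 -0.0006] ang 4.87 in guess frame [ 0.0115 -0.0665]
front 7
call [0.7651, -0.8843, 0.012, 0.0, 0.0, -0.287] rows>= 6
call [1.1457, -0.4393, 0.08, 0.0, 0.0, -0.3556] rows>= 7
call [0.8089, 0.0075, 0.08, 0.0, 0.0, -0.2] rows>= 5
call [0.5319, 0.2542, 0.36, 0.0, 0.0, -0.1689] rows>= 4
```

```bash
python3 - <<'E'
from h import *
setcmd([.256,-.57,.223],down(-65.834))
plan([([.34,-.34,.22],down(-45)),([.42,-.11,.2],down(-20)),([.45,.12,.19],down(5)),([.5095,.342,.09],down(25.2)),([.5095,.342,.004],down(25.2))])
E
```

```text
call [0.6832, -0.7018, 0.012, 0.0, 0.0, -0.2315] rows>= 5
call [0.8768, -0.4243, 0.08, 0.0, 0.0, -0.2778] rows>= 5
call [0.9056, -0.2018, 0.04, 0.0, 0.0, -0.2777] rows>= 5
call [0.8639, 0.3144, 0.4, 0.0, 0.0, -0.2245] rows>= 6
call [-0.0, -0.0, 0.344, 0.0, 0.0, 0.0] rows>= 2
```

Emit:
{"fn": "send_rows", "kwargs": {
  "moves": [
    [0.6832,-0.7018,0.012,0,0,-0.2315],
    [0.6832,-0.7018,0.012,0,0,-0.2315],
    [0.6832,-0.7018,0.012,0,0,-0.2315],
    [0.6832,-0.7018,0.012,0,0,-0.2315],
    [0.6832,-0.7018,0.012,0,0,-0.2315],
    [0.6832,-0.7018,0.012,0,0,-0.2315]
  ],
  "grip": 0.75
}}

```text
time_s: 0.7
position: [0.3398, -0.3333, 0.2188]
tcp_rot: [[0.703, 0.711, -0.002], [0.711, -0.703, 0.006], [0.003, -0.006, -1.0]]
force: [0.7, 0.4, 0.8]
opening: 0.753
grasp_force: 0.0
```

Emit:
{"fn": "send_rows", "kwargs": {
  "moves": [
    [0.8768,-0.4243,0.08,0,0,-0.2778],
    [0.8768,-0.4243,0.08,0,0,-0.2778],
    [0.8768,-0.4243,0.08,0,0,-0.2778],
    [0.8768,-0.4243,0.08,0,0,-0.2778],
    [0.8768,-0.4243,0.08,0,0,-0.2778],
    [0.8768,-0.4243,0.08,0,0,-0.2778]
  ]
}}

```text
time_s: 1.3
position: [0.4199, -0.1058, 0.199]
tcp_rot: [[0.336, 0.942, -0.002], [0.942, -0.336, 0.002], [0.002, -0.002, -1.0]]
force: [-0.5, 0.6, -0.1]
opening: 0.752
grasp_force: 0.0
```

Emit:
{"fn": "send_rows", "kwargs": {
  "moves": [
    [0.9056,-0.2018,0.04,0,0,-0.2777],
    [0.9056,-0.2018,0.04,0,0,-0.2777],
    [0.9056,-0.2018,0.04,0,0,-0.2777],
    [0.9056,-0.2018,0.04,0,0,-0.2777],
    [0.9056,-0.2018,0.04,0,0,-0.2777],
    [0.9056,-0.2018,0.04,0,0,-0.2777]
  ]
}}

```text
time_s: 1.9
position: [0.451, 0.1219, 0.1894]
tcp_rot: [[-0.091, 0.996, 0.001], [0.996, 0.091, 0.0], [0.0, 0.001, -1.0]]
force: [-0.6, -0.1, 0.7]
opening: 0.746
grasp_force: 0.0
```

Emit:
{"fn": "send_rows", "kwargs": {
  "moves": [
    [0.8639,0.3144,0.4,0,0,-0.2245],
    [0.8639,0.3144,0.4,0,0,-0.2245],
    [0.8639,0.3144,0.4,0,0,-0.2245],
    [0.8639,0.3144,0.4,0,0,-0.2245],
    [0.8639,0.3144,0.4,0,0,-0.2245],
    [0.8639,0.3144,0.4,0,0,-0.2245],
    [0.8639,0.3144,0.4,0,0,-0.2245]
  ]
}}

```text
time_s: 2.6
position: [0.5099, 0.3406, 0.0883]
tcp_rot: [[-0.426, 0.905, -0.002], [0.905, 0.426, -0.002], [-0.001, -0.002, -1.0]]
force: [0.2, -0.3, 0.3]
opening: 0.752
grasp_force: 0.0
```

```bash
python3 - <<'E'
from h import *
p,d=snap('scene'); cv2.imwrite('pics/s1.png',cv2.resize(p[140:380,180:500],(800,600),interpolation=cv2.INTER_CUBIC)[:,:,::-1])
print(proj('scene',readout.read_state()['position']))
E
```

```text
[[250.4180695  301.03130723]]
```

View pics/s1.png

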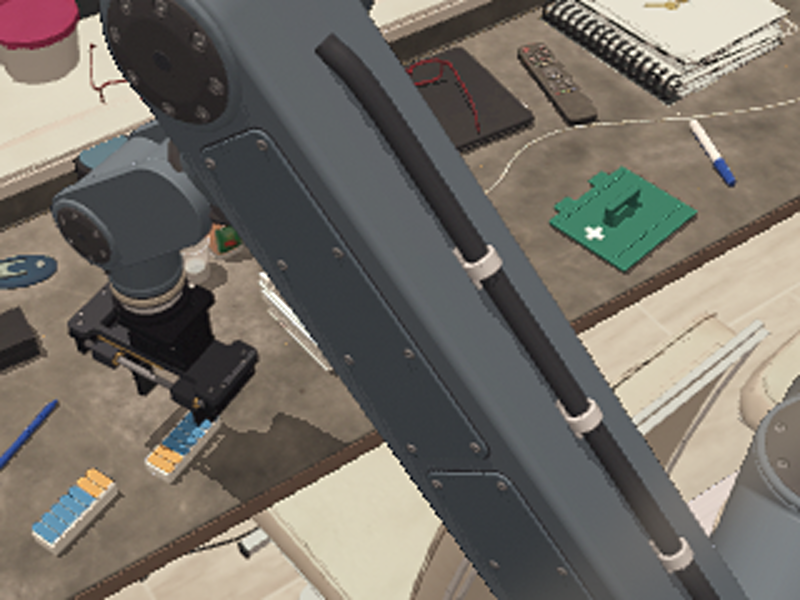

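The picture shows the whole lid at crop (625,220), which is pixel (430,228). Its cross is on the +y side, its tongues point away from the robot, and a marker lies to its right at crop (712,150). The gripper is over the right-hand organiser, so I'll descend and grip.

Emit:
{"fn": "send_rows", "kwargs": {
  "moves": [
    [0,0,0.2,0,0,0],
    [0,0,0.3,0,0,0],
    [0,0,0.344,0,0,0],
    [0,0,0.344,0,0,0]
  ]
}}

```text
time_s: 3.05
position: [0.5091, 0.3398, 0.003]
tcp_rot: [[-0.424, 0.906, -0.002], [0.906, 0.424, -0.001], [-0.0, -0.003, -1.0]]
force: [-0.8, -0.4, 0.3]
opening: 0.751
grasp_force: 0.0
```

Emit:
{"fn": "send_rows", "kwargs": {
  "moves": [
    [0,0,0,0,0,0],
    [0,0,0,0,0,0],
    [0,0,0,0,0,0],
    [0,0,0,0,0,0],
    [0,0,0,0,0,0],
    [0,0,0,0,0,0]
  ],
  "grip": 0
}}

```text
time_s: 3.65
position: [0.5098, 0.3422, 0.0043]
tcp_rot: [[-0.426, 0.905, 0.001], [0.905, 0.426, 0.001], [-0.0, 0.001, -1.0]]
force: [0.2, -0.7, 3.5]
opening: 0.39
grasp_force: 30.0
```

```bash
python3 - <<'E'
from h import *
a=np.load('scene.npz');p,d=a['p'],a['d'];P=cloud('scene',d)
hsv=cv2.cvtColor(p,cv2.COLOR_RGB2HSV)
roi=np.zeros(p.shape[:2],bool); roi[200:255,395:465]=1
m=roi&(hsv[...,0]>60)&(hsv[...,0]<95)&(hsv[...,1]>60)
v,u=np.nonzero(m);Z=P[m];print(m.sum(),np.percentile(Z[:,2],[5,50,95]))
# plate top z=.011
s=m&(P[...,2]<.018)&(P[...,2]>.004); v,u=np.nonzero(s);X=ray('scene',np.c_[u,v],.011)[:,:2]*1000
hull=cv2.convexHull(X.astype(np.float32));r=cv2.minAreaRect(hull);print('lid rect',r,cv2.boxPoints(r).round(1).tolist())
h=m&(P[...,2]>.03);print('handle',h.sum(),P[h].mean(0),np.percentile(P[h][:,2],[5,50,95]));v,u=np.nonzero(h);Xh=ray('scene',np.c_[u,v],.042)[:,:2]*1000;print(cv2.minAreaRect(Xh.astype(np.float32)),linefit(Xh))
w=roi&(hsv[...,1]<60)&(hsv[...,2]>180)&(P[...,1]>-.26);v,u=np.nonzero(w);print('cross',w.sum(),ray('scene',np.c_[u,v],.011).mean(0))
E
```

```text
1306 [0.00751066 0.01172436 0.03364501]
lid rect ((518.07421875, -313.46856689453125), (139.6806640625, 160.183837890625), 10.051377296447754) [[435.29998779296875, -246.8000030517578], [463.29998779296875, -404.5], [600.7999877929688, -380.1000061035156], [572.9000244140625, -222.39999389648438]]
handle 72 [ 0.49454309 -0.28612375  0.06919169] [0.0329957  0.04162379 0.04764768]
((519.4920654296875, -278.7038879394531), (46.32036590576172, 131.16395568847656), 15.942652702331543) (array([ 513.8952 , -308.70032], dtype=float32), array([ 0.20064493, -0.979664  ], dtype=float32))
cross 14 [ 0.49960724 -0.26044418  0.011     ]
```

The grip opening is 34 mm, so it holds the organiser. The lid centre is near (0.517, -0.314) with yaw 10°, its sizes match the text, and the box is near (0.583, 0.075) with yaw 4.3°. Next I carry the organiser to the bay.

```bash
python3 - <<'E'
from h import *
plan([([.515,.32,.13],down(25.2)),([.55,.18,.13],down(14)),([.5844,.0565,.12],down(4.3)),([.5844,.0565,.0095],down(4.3)),([.5844,.0565,.14],down(4.3))])
E
```

```text
call [-0.089, -0.0176, -0.504, 0.0, 0.0, 0.0] rows>= 3
call [-0.5663, -0.1117, 0.0, 0.0, 0.0, 0.1245] rows>= 3
call [-0.5126, 0.014, 0.04, 0.0, 0.0, 0.1077] rows>= 3
call [-0.0, 0.0, 0.442, 0.0, 0.0, 0.0] rows>= 3
call [-0.0, 0.0, -0.522, 0.0, 0.0, 0.0] rows>= 3
```

Emit:
{"fn": "send_rows", "kwargs": {
  "moves": [
    [0,0,-0.2,0,0,0],
    [-0.03,-0.006,-0.35,0,0,0],
    [-0.089,-0.0176,-0.504,0,0,0],
    [-0.089,-0.0176,-0.504,0,0,0]
  ]
}}

```text
time_s: 4.05
position: [0.5187, 0.3201, 0.1348]
tcp_rot: [[-0.425, 0.905, 0.01], [0.905, 0.425, 0.003], [-0.001, 0.011, -1.0]]
force: [0.9, 1.2, -1.5]
opening: 0.386
grasp_force: 30.0
```

Emit:
{"fn": "send_rows", "kwargs": {
  "moves": [
    [-0.15,-0.03,0,0,0,0.03],
    [-0.3,-0.06,0,0,0,0.06],
    [-0.45,-0.09,0,0,0,0.1],
    [-0.5663,-0.1117,0,0,0,0.1245]
  ]
}}

```text
time_s: 4.45
position: [0.5493, 0.1781, 0.1284]
tcp_rot: [[-0.24, 0.971, -0.002], [0.971, 0.24, -0.001], [0.0, -0.002, -1.0]]
force: [0.2, 0.2, 0.4]
opening: 0.389
grasp_force: 30.0
```

Emit:
{"fn": "send_rows", "kwargs": {
  "moves": [
    [-0.15,0.004,0.01,0,0,0.03],
    [-0.3,0.008,0.02,0,0,0.06],
    [-0.43,0.012,0.03,0,0,0.09],
    [-0.5126,0.014,0.04,0,0,0.1077],
    [-0.5126,0.014,0.04,0,0,0.1077]
  ]
}}

```text
time_s: 4.95
position: [0.5845, 0.0537, 0.1181]
tcp_rot: [[-0.071, 0.997, -0.001], [0.997, 0.071, -0.0], [-0.0, -0.001, -1.0]]
force: [0.5, 1.0, 0.2]
opening: 0.386
grasp_force: 30.0
```

Emit:
{"fn": "send_rows", "kwargs": {
  "moves": [
    [0,0,0.12,0,0,0],
    [0,0,0.24,0,0,0],
    [0,0,0.34,0,0,0],
    [0,0,0.4,0,0,0],
    [0,0,0.43,0,0,0],
    [0,0,0.442,0,0,0],
    [0,0,0.442,0,0,0],
    [0,0,0.442,0,0,0]
  ]
}}

```text
time_s: 5.75
position: [0.5851, 0.0564, 0.0101]
tcp_rot: [[-0.075, 0.997, 0.002], [0.997, 0.075, -0.0], [-0.0, 0.002, -1.0]]
force: [-0.5, -0.6, -0.7]
opening: 0.387
grasp_force: 30.0
```

```bash
python3 - <<'E'
from h import *
plan([([.56,-.12,.14],down(7)),([.5166,-.3125,.10],down(10.1)),([.5166,-.3125,.019],down(10.1))])
E
```

```text
call [-0.6967, -0.1503, 0.0, 0.0, 0.0, -0.03] rows>= 4
call [-0.7431, -0.2662, 0.16, 0.0, 0.0, -0.0344] rows>= 5
call [-0.0, 0.0, 0.324, 0.0, 0.0, -0.0] rows>= 2
```

Emit:
{"fn": "send_rows", "kwargs": {
  "moves": [
    [0,0,0,0,0,0],
    [0,0,0,0,0,0],
    [0,0,0,0,0,0],
    [0,0,0,0,0,0]
  ],
  "grip": 0.58
}}

```text
time_s: 6.15
position: [0.5845, 0.0563, 0.0094]
tcp_rot: [[-0.075, 0.997, 0.001], [0.997, 0.075, -0.0], [-0.0, 0.001, -1.0]]
force: [-0.6, -0.0, -0.4]
opening: 0.565
grasp_force: 0.0
```

Emit:
{"fn": "send_rows", "kwargs": {
  "moves": [
    [0,0,-0.1,0,0,0],
    [0,0,-0.25,0,0,0],
    [0,0,-0.4,0,0,0],
    [0,0,-0.522,0,0,0],
    [0,0,-0.522,0,0,0]
  ]
}}

```text
time_s: 6.65
position: [0.5876, 0.0561, 0.1443]
tcp_rot: [[-0.075, 0.997, 0.01], [0.997, 0.075, -0.001], [-0.002, 0.01, -1.0]]
force: [0.0, -0.3, 0.1]
opening: 0.576
grasp_force: 0.0
```

Emit:
{"fn": "send_rows", "kwargs": {
  "moves": [
    [-0.6967,-0.1503,0,0,0,-0.03],
    [-0.6967,-0.1503,0,0,0,-0.03],
    [-0.6967,-0.1503,0,0,0,-0.03],
    [-0.6967,-0.1503,0,0,0,-0.03],
    [-0.6967,-0.1503,0,0,0,-0.03]
  ]
}}

```text
time_s: 7.15
position: [0.5592, -0.1241, 0.1387]
tcp_rot: [[-0.117, 0.993, -0.001], [0.993, 0.117, -0.001], [-0.001, -0.001, -1.0]]
force: [0.8, -0.1, -0.7]
opening: 0.577
grasp_force: 0.0
```

Emit:
{"fn": "send_rows", "kwargs": {
  "moves": [
    [-0.7431,-0.2662,0.16,0,0,-0.0344],
    [-0.7431,-0.2662,0.16,0,0,-0.0344],
    [-0.7431,-0.2662,0.16,0,0,-0.0344],
    [-0.7431,-0.2662,0.16,0,0,-0.0344],
    [-0.7431,-0.2662,0.16,0,0,-0.0344],
    [-0.7431,-0.2662,0.16,0,0,-0.0344]
  ]
}}

```text
time_s: 7.75
position: [0.5157, -0.3126, 0.0983]
tcp_rot: [[-0.173, 0.985, -0.002], [0.985, 0.173, 0.002], [0.002, -0.001, -1.0]]
force: [0.3, 0.5, 0.1]
opening: 0.577
grasp_force: 0.0
```

```bash
python3 - <<'E'
from h import *
ps,ds=zip(*[snap('scene') for _ in range(4)])
p=np.mean(ps,0); d=np.median(ds,0); P=cloud('scene',d); np.savez('box.npz',p=p,d=d)
print('img noise',np.std([x.astype(float) for x in ps],0).mean(),'depth noise',np.std(ds,0).mean())
im=cv2.resize(p[215:300,270:370].astype(np.uint8),(700,595),interpolation=cv2.INTER_CUBIC); cv2.imwrite('pics/box2.png',im[:,:,::-1])
E
```

```text
img noise 0.47814041064295715 depth noise 0.015553385
```

View pics/box2.png

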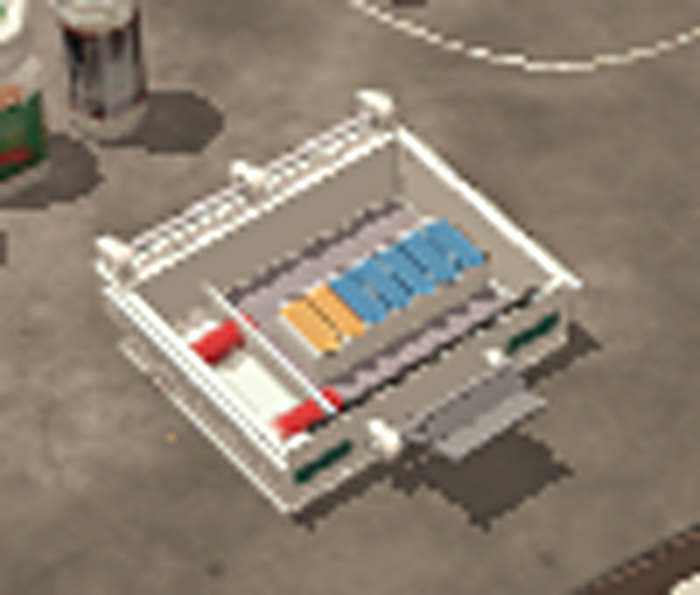

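The organiser lies flat in the large bay. The rim lines are sharp, and the bracket tops sit near crop (375,100), (245,175) and (115,250). Next I refine the box pose from brightness profiles across the rim.

```bash
cat > boxfit.py <<'E'
from h import *
def tow(b,c,yaw):
    a=np.radians(yaw);R=np.array([[np.cos(a),-np.sin(a)],[np.sin(a),np.cos(a)]]);return b@R.T+c
def prof(g,c,yaw,z,fixed,along,axis): # sample brightness at offsets 'fixed', averaged over 'along'
    F,A=np.meshgrid(fixed,along,indexing='ij'); b=np.stack([F,A] if axis=='x' else [A,F],-1).reshape(-1,2)
    w=tow(b,c,yaw); uv=proj('scene',np.c_[w,np.full(len(w),z)]).astype(np.float32)
    return cv2.remap(g,uv[:,0].reshape(F.shape),uv[:,1].reshape(F.shape),cv2.INTER_CUBIC).mean(1)
E
python3 - <<'E'
from boxfit import *
a=np.load('box.npz');g=a['p'].mean(2).astype(np.float32)
c=np.array([.583,.075]);yaw=4.3
o=np.arange(-.016,.0161,.0005)
def peak(pr,x): 
    w=np.clip(pr-np.percentile(pr,60),0,None); i=pr.argmax(); s=slice(max(0,i-8),i+9); return (w[s]*x[s]).sum()/w[s].sum()
for nm,ctr in(('left',.0765),('right',-.0765)):
  for lo,hi in((-.05,-.03),(-.03,-.01),(-.01,.01),(.01,.03),(.03,.05)):
    x=ctr+o;pr=prof(g,c,yaw,.044,x,np.linspace(lo,hi,15),'y');print(nm,lo,'%.2f mm'%(1e3*peak(pr,x)),int(pr.max()),end=' | ')
  print()
for lo,hi in((-.06,-.045),(-.03,-.01),(.01,.03),(.045,.06)):
  x=np.arange(.040,.080,.002);pr=prof(g,c,yaw,.044,x,np.linspace(lo,hi,15),'x');print('back',lo,pr.astype(int).tolist())
  x=np.arange(-.074,-.044,.002);pr=prof(g,c,yaw,.044,x,np.linspace(lo,hi,15),'x');print('front',lo,pr.astype(int).tolist())
# bracket tops
m=np.zeros(g.shape,np.uint8);print('brackets')
for u,v in((323.6,229.3),(305,240),(286.4,250.7)):
    s=g[int(v)-4:int(v)+5,int(u)-5:int(u)+6];w=np.clip(s-225,0,None);vv,uu=np.mgrid[int(v)-4:int(v)+5,int(u)-5:int(u)+6]
    q=[(w*uu).sum()/w.sum(),(w*vv).sum()/w.sum()];print(q,ray('scene',q,.06)[0].round(4))
# handle/fingers check: pill top blue+orange -> pill in box
E
```

```text
left -0.05 76.34 mm 254 | left -0.03 77.25 mm 254 | left -0.01 78.25 mm 264 | left 0.01 78.51 mm 260 | left 0.03 78.75 mm 264 | 
right -0.05 -76.47 mm 264 | right -0.03 -75.86 mm 260 | right -0.01 -75.93 mm 266 | right 0.01 -75.40 mm 255 | right 0.03 -75.54 mm 260 | 
back -0.06 [138, 139, 140, 141, 141, 139, 135, 134, 164, 223, 253, 226, 184, 179, 212, 219, 181, 170, 198, 198]
front -0.06 [40, 56, 107, 145, 149, 144, 142, 129, 84, 64, 115, 163, 169, 166, 160]
back -0.03 [141, 141, 141, 141, 140, 139, 134, 136, 173, 231, 245, 209, 177, 182, 214, 215, 180, 180, 206, 193]
front -0.03 [171, 169, 156, 142, 140, 142, 146, 134, 87, 75, 129, 169, 171, 156, 132]
back 0.01 [141, 141, 141, 141, 140, 139, 133, 139, 184, 235, 228, 186, 171, 192, 219, 203, 168, 179, 210, 189]
front 0.01 [141, 141, 141, 141, 142, 146, 150, 117, 66, 76, 136, 170, 172, 157, 131]
back 0.045 [143, 141, 141, 141, 140, 138, 133, 142, 194, 241, 223, 182, 170, 193, 220, 194, 155, 177, 205, 173]
front 0.045 [90, 110, 136, 145, 143, 146, 153, 117, 63, 86, 128, 135, 147, 138, 142]
brackets
[np.float64(323.08802811055637), np.float64(228.7957747125881)] [0.657  0.0106 0.06  ]
[np.float64(305.78686856356535), np.float64(240.62222240717725)] [0.6433 0.0839 0.06  ]
[np.float64(286.81391210281436), np.float64(251.32114937223594)] [0.6371 0.1557 0.06  ]
```

Emit:
{"fn": "send_rows", "kwargs": {
  "moves": [
    [0,0,0.15,0,0,0],
    [0,0,0.26,0,0,0],
    [0,0,0.324,0,0,0],
    [0,0,0.324,0,0,0]
  ]
}}

```text
time_s: 8.35
position: [0.5156, -0.3104, 0.0166]
tcp_rot: [[-0.177, 0.984, -0.004], [0.984, 0.177, 0.003], [0.004, -0.003, -1.0]]
force: [0.2, 0.9, -0.1]
opening: 0.583
grasp_force: 0.0
```

Emit:
{"fn": "send_rows", "kwargs": {
  "moves": [
    [0,0,0,0,0,0],
    [0,0,0,0,0,0],
    [0,0,0,0,0,0],
    [0,0,0,0,0,0],
    [0,0,0,0,0,0],
    [0,0,0,0,0,0],
    [0,0,0,0,0,0]
  ],
  "grip": 0
}}

```text
time_s: 9.05
position: [0.5166, -0.3129, 0.0189]
tcp_rot: [[-0.175, 0.985, 0.0], [0.985, 0.175, -0.0], [-0.0, 0.0, -1.0]]
force: [-0.5, -0.5, 3.2]
opening: 0.133
grasp_force: 30.0
```

```bash
python3 - <<'E'
from boxfit import *
a=np.load('box.npz');p=a['p'].astype(np.uint8);hsv=cv2.cvtColor(p,cv2.COLOR_RGB2HSV)
roi=np.zeros(p.shape[:2],bool);roi[238:272,306:344]=1
m=roi&(hsv[...,1]>90)&(((hsv[...,0]>95)&(hsv[...,0]<115))|((hsv[...,0]>10)&(hsv[...,0]<25)))
v,u=np.nonzero(m);X=ray('scene',np.c_[u,v],.028)[:,:2]*1000
print(m.sum(),cv2.minAreaRect(X.astype(np.float32)),X.mean(0), 'robot put it at 584.5,56.3')
E
```

```text
200 ((584.0419311523438, 53.853050231933594), (31.9948787689209, 89.71366119384766), 3.3749096393585205) [584.45050289  55.28117545] robot put it at 584.5,56.3
```

The bar is gripped: the opening is 11.6 mm against the 12 mm bar. Camera and robot agree to about 1 mm. I now carry the lid to a tilted hover over the box and measure it there.

```bash
cat >> boxfit.py <<'E'
BOX=np.array([.5832,.0760]);YAW=4.9;DY=.0008;DZ=.0189
def lidT(tx,tz,th,y=0,yaw=None): # tongue-tip underside at box (tx,y,tz), m; th deg front up -> (TCP pos, tool R)
    R=Ro.from_euler('ZY',[YAW if yaw is None else yaw,th],degrees=True).as_matrix(); a=np.radians(YAW)
    tip=np.r_[tow(np.array([tx,y]),BOX,YAW),tz]
    o=tip-R@[.072,0,.006]; return o+R@[0,DY,DZ], R@down(0)
E
python3 - <<'E'
from boxfit import *
q,Q=lidT(.055,.080,10)
print(q)
plan([([.5166,-.3125,.13],down(10.1)),([.54,-.1,.14],down(8)),(q,Q)])
E
```

```text
[0.56951552 0.07562976 0.10520669]
call [-0.0, 0.0, -0.444, 0.0, 0.0, -0.0] rows>= 3
call [0.8204, 0.2412, -0.04, 0.0, 0.0, 0.0233] rows>= 5
call [0.6792, 0.2147, 0.1392, 0.1111, 0.003, 0.0344] rows>= 4
```

Emit:
{"fn": "send_rows", "kwargs": {
  "moves": [
    [0,0,-0.1,0,0,0],
    [0,0,-0.2,0,0,0],
    [0,0,-0.32,0,0,0],
    [0,0,-0.444,0,0,0],
    [0,0,-0.444,0,0,0]
  ]
}}

```text
time_s: 9.55
position: [0.5187, -0.3146, 0.1333]
tcp_rot: [[-0.175, 0.984, 0.006], [0.984, 0.175, -0.006], [-0.007, 0.005, -1.0]]
force: [0.8, -0.5, -1.9]
opening: 0.132
grasp_force: 30.0
```

Emit:
{"fn": "send_rows", "kwargs": {
  "moves": [
    [0.1,0.03,-0.005,0,0,0.003],
    [0.25,0.075,-0.01,0,0,0.006],
    [0.4,0.12,-0.02,0,0,0.01],
    [0.55,0.165,-0.03,0,0,0.015],
    [0.7,0.205,-0.035,0,0,0.02],
    [0.8204,0.2412,-0.04,0,0,0.0233]
  ]
}}

```text
time_s: 10.15
position: [0.5383, -0.0975, 0.1378]
tcp_rot: [[-0.139, 0.99, -0.004], [0.99, 0.139, 0.002], [0.002, -0.003, -1.0]]
force: [0.4, 0.0, -2.3]
opening: 0.136
grasp_force: 30.0
```

Emit:
{"fn": "send_rows", "kwargs": {
  "moves": [
    [0.14,0.045,0.03,0.022,0.001,0.007],
    [0.28,0.09,0.06,0.045,0.001,0.014],
    [0.42,0.135,0.09,0.067,0.002,0.021],
    [0.55,0.175,0.115,0.09,0.002,0.028],
    [0.64,0.203,0.132,0.105,0.003,0.032],
    [0.6792,0.2147,0.1392,0.1111,0.003,0.0344],
    [0.6792,0.2147,0.1392,0.1111,0.003,0.0344],
    [0.6792,0.2147,0.1392,0.1111,0.003,0.0344]
  ]
}}

```text
time_s: 10.95
position: [0.5687, 0.0745, 0.1041]
tcp_rot: [[-0.085, 0.981, -0.174], [0.996, 0.084, -0.015], [-0.001, -0.175, -0.985]]
force: [-0.4, -0.1, -1.6]
opening: 0.135
grasp_force: 30.0
```

```bash
python3 - <<'E'
from boxfit import *
ps,ds=zip(*[snap('scene') for _ in range(2)])
p=np.mean(ps,0); np.savez('hov.npz',p=p,d=np.median(ds,0)); s=readout.read_state();print(s['position'],s['force'],s['tcp_rot'].round(4).tolist())
np.savez('hovs.npz',p=s['position'],R=s['tcp_rot'])
im=cv2.resize(p[195:315,250:410].astype(np.uint8),(800,600),interpolation=cv2.INTER_CUBIC); cv2.imwrite('pics/hov.png',im[:,:,::-1])
E
```

```text
[0.56901903 0.07399452 0.10474517] [ 0.74735627  1.02031683 -2.61739154] [[-0.084, 0.9813, -0.1734], [0.9965, 0.0826, -0.015], [-0.0004, -0.174, -0.9847]]
```

View pics/hov.png

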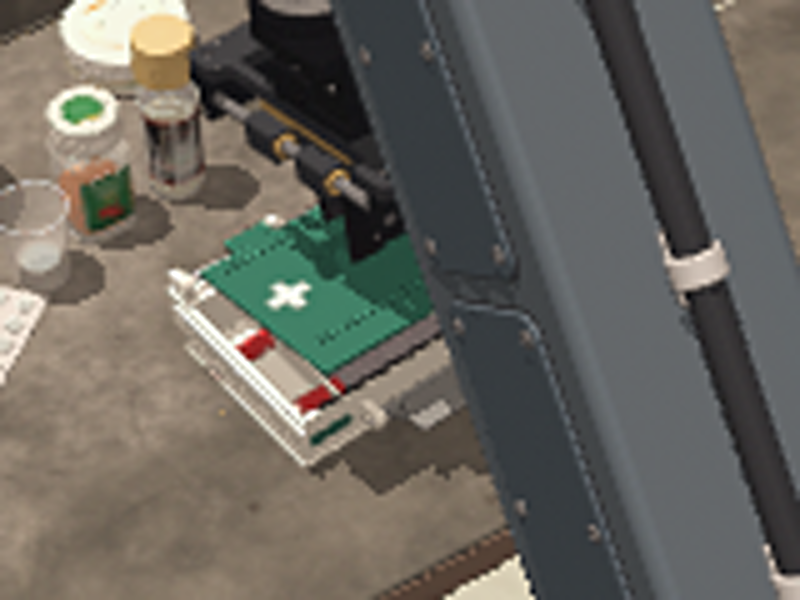

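The picture shows the lid tilted over the box, with the left tongue at crop (240,240), the cross at (288,295) and the left plate edge from (200,275) to (330,370). The arm hides the right half. I'll measure the plate's left edge in the lid frame to check the in-hand offset and the yaw.

```bash
cat >> boxfit.py <<'E'
def lidedges(p,TP,TR): # crossings of green in the lid frame implied by the tool pose
    Rl=TR@down(0).T; o=TP-Rl@[0,DY,DZ]
    gr=(p[...,1]-p[...,0]).astype(np.float32) # green minus red
    def samp(X): 
        uv=proj('scene',X.reshape(-1,3)@Rl.T+o).astype(np.float32);return cv2.remap(gr,uv[:,0].reshape(X.shape[:2]),uv[:,1].reshape(X.shape[:2]),cv2.INTER_LINEAR)
    def cross(pr,x,dirn): # last crossing of 25 scanning outward
        i=np.nonzero(pr>25)[0]; 
        if len(i)==0 or i[-1]+1>=len(x): return np.nan
        i=i[-1]; return x[i]+(x[i+1]-x[i])*(pr[i]-25)/(pr[i]-pr[i+1])
    f=np.arange(.066,.0901,.0005); xs=np.arange(-.062,.054,.004)
    L=[cross(r,f,1) for r in samp(np.stack([np.repeat(xs[:,None],len(f),1),np.repeat(f[None],len(xs),0),np.full((len(xs),len(f)),.011)],-1))]
    ys=np.arange(.024,.050,.003); g=np.arange(.062,.084,.0005)
    T=[cross(r,g,1) for r in samp(np.stack([np.repeat(g[None],len(ys),0),np.repeat(ys[:,None],len(g),1),np.full((len(ys),len(g)),.010)],-1))]
    h=-np.arange(.058,.082,.0005); yf=np.arange(.02,.075,.005)
    F=[cross(r,h,1) for r in samp(np.stack([np.repeat(h[None],len(yf),0),np.repeat(yf[:,None],len(h),1),np.full((len(yf),len(h)),.011)],-1))]
    return (xs,np.array(L)),(ys,np.array(T)),(yf,np.array(F))
E
python3 - <<'E'
from boxfit import *
a=np.load('hov.npz');p=a['p'];P,R=getcmd()
s=np.load('hovs.npz')
for nm,(PP,RR) in(('cmd',(P,R)),('meas',(s['p'],s['R']))):
  (x,L),(y,T),(yf,F)=lidedges(p,PP,RR); ok=~np.isnan(L)
  k=np.polyfit(x[ok],L[ok],1);print(nm,'left(79)',(L*1e3).round(1),'slope deg',np.degrees(k[0]).round(2),'mean',1e3*np.nanmean(L));print('tongue(72)',(T*1e3).round(1));print('front(-69)',(F*1e3).round(1))
g=p.mean(2).astype(np.float32);o=np.arange(-.01,.0101,.0005)
for x0 in np.arange(-.055,.055,.01):
  x=.0765+o;pr=prof(g,BOX,YAW,.044,x,np.linspace(x0,x0+.01,8),'y');i=pr.argmax();w=np.clip(pr[max(0,i-6):i+7]-180,0,None);print('%.0f:%.2f'%(x0*1e3,1e3*(w*x[max(0,i-6):i+7]).sum()/w.sum()),end=' ')
E
```

```text
cmd left(79) [77.6 77.6 77.2 77.4 77.4 77.3 77.6 77.8 77.4 77.8 77.2 77.  77.  77.3
 77.3 77.6 77.4 77.4 77.5 77.5 77.6 77.5 77.4 77.5 77.4 77.6 77.7 77.2
 77.8] slope deg 0.06 mean 77.44881845608381
tongue(72) [71.2 70.9 70.4 71.3 70.8 71.2 71.6 71.7 71.7]
front(-69) [-71.  -71.5 -71.  -71.2 -71.2 -71.7 -71.  -71.  -71.3 -71.2 -71.3]
meas left(79) [78.8 78.7 78.4 78.7 78.7 78.4 78.7 78.8 78.7 79.  78.5 78.6 78.  78.3
 78.8 78.8 78.6 78.7 78.7 78.8 79.  78.6 78.8 78.8 78.7 78.9 78.9 78.7
 79. ] slope deg 0.13 mean 78.69481596441594
tongue(72) [72.4 72.3 71.6 72.1 72.4 72.  72.9 72.5 73.3]
front(-69) [-70.1 -70.4 -70.3 -70.2 -70.  -70.7 -69.9 -70.1 -70.2 -70.4 -70.2]
-55:76.61 -45:77.08 -35:76.84 -25:76.82 -15:76.83 -5:77.04 5:77.00 15:76.67 25:77.19 35:77.19 45:77.36
```

The measured tool pose, rather than the commanded one, puts the lid within about 0.3 mm and 0.1° of the image. The box frame also checks out. Next is a pre-insert pose at 8° tilt, just above the ledge in front of the rod.

```bash
sed -i 's/DY=.0008/DY=.0013/' boxfit.py; python3 - <<'E'
from boxfit import *
q,Q=lidT(.056,.050,8,y=0)
print(q);print(readout.read_state()['position'])
plan([(q,Q)])
E
```

```text
[0.56963434 0.07614178 0.07279492]
[0.56901903 0.07399452 0.10474517]
call [0.002, 0.0232, 0.1275, -0.0222, 0.0, -0.0] rows>= 1
```

Emit:
{"fn": "send_rows", "kwargs": {
  "moves": [
    [0.001,0.008,0.04,-0.008,0,0],
    [0.001,0.016,0.08,-0.016,0,0],
    [0.002,0.0232,0.1275,-0.0222,0,0],
    [0.002,0.0232,0.1275,-0.0222,0,0],
    [0.002,0.0232,0.1275,-0.0222,0,0],
    [0.002,0.0232,0.1275,-0.0222,0,0],
    [0.002,0.0232,0.1275,-0.0222,0,0]
  ]
}}

```text
time_s: 11.75
position: [0.5702, 0.0756, 0.0731]
tcp_rot: [[-0.085, 0.987, -0.137], [0.996, 0.084, -0.012], [-0.0, -0.138, -0.99]]
force: [-0.8, 0.5, -2.9]
opening: 0.136
grasp_force: 30.0
```

```bash
cat >> boxfit.py <<'E'
def where(n=4): # mean measured tongue tip (underside) in the box frame + pitch, yaw
    Ss=[]
    for i in range(n):
        Ss.append(readout.read_state()); snap('scene') if i<n-1 else None
    P=np.mean([s['position'] for s in Ss],0);R=Ss[-1]['tcp_rot'];Rl=R@down(0).T
    o=P-Rl@[0,DY,DZ];B=Ro.from_euler('z',YAW,degrees=True).as_matrix()
    f=lambda q:((B.T@(o+Rl@q-np.r_[BOX,0]))*1e3).round(2)
    print('TCP',P.round(4),'std',np.std([s['position'] for s in Ss],0).round(4),'cmd-meas',(getcmd()[0]-P).round(4),'tip',f([.072,0,.006]),'lip',f([-.069,0,.011]),'org',f([0,0,0]),'yaw-box,pitch',(Ro.from_matrix(Rl).as_euler('ZYX',degrees=True)-[YAW,0,0]).round(2),'F',np.mean([s['force'] for s in Ss],0).round(1))
E
python3 -c "
from boxfit import *
where()"
```

```text
TCP [0.57   0.0758 0.0729] std [0.0001 0.0001 0.0001] cmd-meas [-0.0004  0.0003 -0.0001] tip [56.35 -0.37 50.18] lip [-82.6   -0.37  74.66] org [-15.78  -0.37  54.21] yaw-box,pitch [-0.    7.96 -0.01] F [ 0.1  0.2 -2.3]
```

```bash
python3 - <<'E'
from boxfit import *
a=np.load('scene.npz');p=a['p'].astype(float);s=readout.read_state()
(x,L),(y,T),(yf,F)=lidedges(p,s['position'],s['tcp_rot']);k=np.polyfit(x[~np.isnan(L)],L[~np.isnan(L)],1)
print('left',1e3*np.nanmedian(L),np.degrees(k[0]),'tongue',1e3*np.nanmedian(T),'front',1e3*np.nanmedian(F))
w=[lidT(.056,.0452,8,y=.0005),lidT(.064,.0450,8,y=.0005),lidT(.0725,.0450,8,y=.0005)]
for q,Q in w: plan([(q+[-.0003,0,0],Q)])
E
```

```text
left 78.23100017155603 0.11772053401615819 tongue 73.36679599094731 front -68.83894301741955
call [0.0022, 0.0015, 0.0192, -0.0, 0.0, -0.0] rows>= 1
call [-0.0, 0.0318, -0.0037, -0.0, 0.0, -0.0] rows>= 1
call [-0.0, 0.0336, -0.0047, -0.0, 0.0, -0.0] rows>= 1
```

Emit:
{"fn": "send_rows", "kwargs": {
  "moves": [
    [0.0022,0.0015,0.01,0,0,0],
    [0.0022,0.0015,0.0192,0,0,0],
    [0.0022,0.0015,0.0192,0,0,0]
  ]
}}

```text
time_s: 12.2
position: [0.5687, 0.0766, 0.0671]
tcp_rot: [[-0.086, 0.986, -0.14], [0.996, 0.085, -0.012], [0.0, -0.14, -0.99]]
force: [-0.7, 0.2, -1.9]
opening: 0.133
grasp_force: 30.0
```

Emit:
{"fn": "send_rows", "kwargs": {
  "moves": [
    [0,0.01,-0.001,0,0,0],
    [0,0.02,-0.002,0,0,0],
    [0,0.0318,-0.0037,0,0,0],
    [0,0.0318,-0.0037,0,0,0]
  ]
}}

```text
time_s: 12.6
position: [0.5781, 0.0771, 0.0674]
tcp_rot: [[-0.085, 0.987, -0.137], [0.996, 0.085, -0.012], [-0.0, -0.138, -0.99]]
force: [0.6, 0.6, -2.2]
opening: 0.138
grasp_force: 30.0
```

```bash
python3 -c "
from boxfit import *
where(3)"
```

```text
TCP [0.5776 0.0771 0.0674] std [0.0003 0.     0.    ] cmd-meas [0.0081 0.0009 0.0004] tip [64.06  0.32 44.61] lip [-74.87   0.31  69.19] org [-8.07  0.32 48.69] yaw-box,pitch [ 0.  8. -0.] F [-0.1  0.2 -1.8]
```

Emit:
{"fn": "send_rows", "kwargs": {
  "moves": [
    [0,0.008,-0.001,0,0,0],
    [0,0.016,-0.002,0,0,0],
    [0,0.025,-0.0035,0,0,0],
    [0,0.0336,-0.0047,0,0,0],
    [0,0.0336,-0.0047,0,0,0]
  ]
}}

```text
time_s: 13.2
position: [0.5855, 0.0779, 0.0672]
tcp_rot: [[-0.085, 0.987, -0.139], [0.996, 0.085, -0.012], [0.0, -0.14, -0.99]]
force: [-0.2, -0.0, -2.2]
opening: 0.136
grasp_force: 30.0
```

```bash
python3 -c "
from boxfit import *
where(3)"
```

```text
TCP [0.5855 0.0779 0.0672] std [0. 0. 0.] cmd-meas [0.0002 0.0002 0.0006] tip [71.96  0.38 44.39] lip [-66.96   0.38  69.02] org [-0.17  0.38 48.5 ] yaw-box,pitch [0.   8.02 0.  ] F [-0.4  0.2 -2.2]
```

```bash
python3 - <<'E'
from boxfit import *
for th in(4,2.5,1.5,1.0): q,Q=lidT(.0722,.0449,th,y=.0006);plan([(q,Q)])
E
```

```text
call [0.0003, -0.0028, 0.0206, -0.0445, 0.0, -0.0] rows>= 1
call [-0.0, -0.0013, 0.0076, -0.0166, 0.0, -0.0] rows>= 1
call [-0.0, -0.0008, 0.005, -0.0112, 0.0, -0.0] rows>= 1
call [-0.0, -0.0005, 0.0025, -0.0055, 0.0, -0.0] rows>= 1
```

Emit:
{"fn": "send_rows", "kwargs": {
  "moves": [
    [0,-0.0007,0.005,-0.011,0,0],
    [0.0001,-0.0014,0.01,-0.022,0,0],
    [0.0002,-0.0021,0.0155,-0.033,0,0],
    [0.0003,-0.0028,0.0206,-0.0445,0,0],
    [0.0003,-0.0028,0.0206,-0.0445,0,0]
  ]
}}

```text
time_s: 13.8
position: [0.5832, 0.0778, 0.0623]
tcp_rot: [[-0.085, 0.994, -0.07], [0.996, 0.085, -0.006], [0.0, -0.07, -0.998]]
force: [0.2, -0.8, -1.8]
opening: 0.135
grasp_force: 30.0
```

Emit:
{"fn": "send_rows", "kwargs": {
  "moves": [
    [0,-0.0004,0.0025,-0.0055,0,0],
    [0,-0.0009,0.005,-0.011,0,0],
    [0,-0.0013,0.0076,-0.0166,0,0],
    [0,-0.0013,0.0076,-0.0166,0,0]
  ]
}}

```text
time_s: 14.2
position: [0.5834, 0.0778, 0.0604]
tcp_rot: [[-0.085, 0.995, -0.044], [0.996, 0.085, -0.004], [0.0, -0.044, -0.999]]
force: [-0.6, 0.7, -1.7]
opening: 0.134
grasp_force: 30.0
```

Emit:
{"fn": "send_rows", "kwargs": {
  "moves": [
    [0,-0.0004,0.0025,-0.0056,0,0],
    [0,-0.0008,0.005,-0.0112,0,0],
    [0,-0.0008,0.005,-0.0112,0,0]
  ]
}}

```text
time_s: 14.5
position: [0.5831, 0.0778, 0.0591]
tcp_rot: [[-0.085, 0.996, -0.026], [0.996, 0.085, -0.002], [0.0, -0.026, -1.0]]
force: [0.3, -0.2, -1.9]
opening: 0.139
grasp_force: 30.0
```

```bash
python3 -c "
from boxfit import *
where(3)
P=cloud('scene',np.load('scene.npz')['d'])
cv2.imwrite('pics/in.png',cv2.resize(np.load('scene.npz')['p'][195:315,250:410],(800,600),interpolation=cv2.INTER_CUBIC)[:,:,::-1])"
```

```text
TCP [0.5833 0.0778 0.0592] std [0.0002 0.     0.0001] cmd-meas [ 0.0001  0.0002 -0.0001] tip [71.94  0.46 44.43] lip [-68.88   0.47  53.08] org [-0.19  0.47 40.29] yaw-box,pitch [-0.    1.48 -0.  ] F [-0.1 -0.2 -2.3]
```

View pics/in.png

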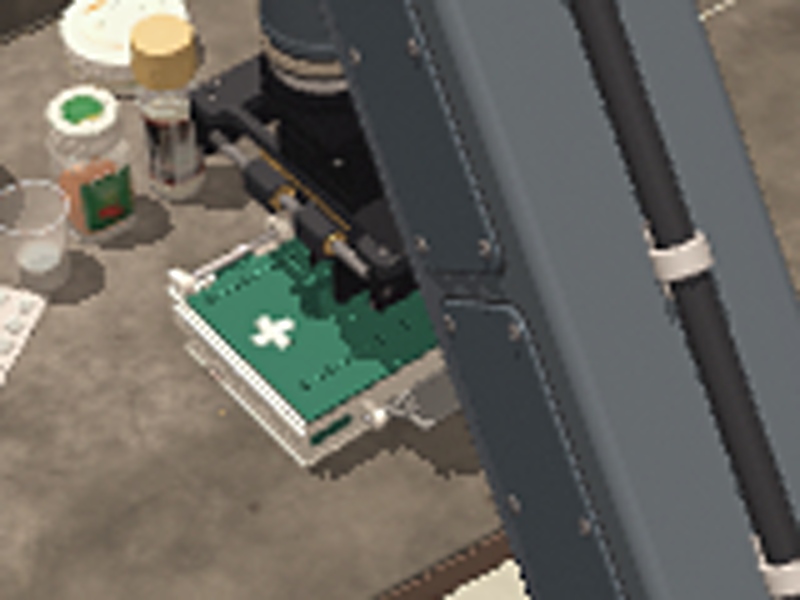

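The lid is in the mouth with no contact force, and the rod is visible above the tongues at crop (175,275)–(285,235). I'll finish lowering and release.

Emit:
{"fn": "send_rows", "kwargs": {
  "moves": [
    [0,-0.0005,0.0025,-0.0055,0,0],
    [0,-0.0005,0.0045,-0.0055,0,0],
    [0,-0.0005,0.0045,-0.0055,0,0]
  ]
}}

```text
time_s: 14.9
position: [0.5833, 0.0778, 0.0581]
tcp_rot: [[-0.085, 0.996, -0.017], [0.996, 0.085, -0.001], [0.0, -0.017, -1.0]]
force: [0.5, -0.3, -1.2]
opening: 0.133
grasp_force: 30.0
```

```bash
python3 -c "
from boxfit import *
P,R=getcmd(); setcmd(P+R@[0,0,.0005],R)
where(2)"
```

```text
TCP [0.5834 0.0778 0.0582] std [0.0001 0.     0.    ] cmd-meas [0.     0.0002 0.0004] tip [72.12  0.44 44.04] lip [-68.77   0.45  51.45] org [3.000e-02 4.400e-01 3.927e+01] yaw-box,pitch [-0.    0.98 -0.  ] F [ 0.7  0.2 -1.1]
```

Emit:
{"fn": "send_rows", "kwargs": {
  "moves": [
    [0,0,0,0,0,0],
    [0,0,0,0,0,0],
    [0,0,0,0,0,0],
    [0,0,0,0,0,0]
  ],
  "grip": 0.45
}}

```text
time_s: 15.35
position: [0.5836, 0.0778, 0.0583]
tcp_rot: [[-0.085, 0.996, -0.017], [0.996, 0.085, -0.002], [-0.0, -0.017, -1.0]]
force: [-0.4, -0.2, -0.8]
opening: 0.401
grasp_force: 0.0
```

Emit:
{"fn": "send_rows", "kwargs": {
  "moves": [
    [0,0,-0.08,0,0,0],
    [0,0,-0.2,0,0,0],
    [0,0,-0.35,0,0,0],
    [0,0,-0.5,0,0,0]
  ]
}}

```text
time_s: 15.75
position: [0.5851, 0.0779, 0.1841]
tcp_rot: [[-0.085, 0.996, -0.018], [0.996, 0.085, -0.001], [0.0, -0.019, -1.0]]
force: [-0.0, 0.4, 0.4]
opening: 0.444
grasp_force: 0.0
```

```bash
python3 -c "
from boxfit import *
P,R=getcmd(); setcmd(P+R@[0,0,-.125],R)
s=readout.read_state();print(s['position'],s['joint_positions'],s['force'])
for th in(0,.4,.8,1.2):
  r=np.array([-8.5,39]);c,q=np.cos(th),np.sin(th);print(th,[-72+r[0]*c-r[1]*q, 25+r[1]*c+r[0]*q])
d=np.load('scene.npz')
"
```

```text
[0.58510785 0.0779477  0.18407237] [-3.17674973 30.60479495 88.61809344 -0.1590578  61.82994894 -7.99336234] [-0.04344154  0.38460723  0.41647075]
0 [np.float64(-80.5), np.float64(64.0)]
0.4 [np.float64(-95.01633379906188), np.float64(57.61132285648899)]
0.8 [np.float64(-105.8988945745323), np.float64(46.07403489189351)]
1.2 [np.float64(-111.42956526577356), np.float64(31.209620193868844)]
```

The lid is released and resting in place: tip x 72.1 mm, y +0.4 mm, lip about 51.4 mm with the seal still up. Next I shut the fingers, turn the gripper 90°, and move in front of the clip to measure it.

```bash
python3 - <<'E'
from boxfit import *
def T(x,y,z): return np.r_[tow(np.array([x,y]),BOX,YAW),z]
plan([(T(-.150,0,.15),down(YAW+90))])
E
```

```text
call [-0.0077, -0.608, 0.1448, -0.0087, -0.0087, -1.0] rows>= 11
```

Emit:
{"fn": "send_rows", "kwargs": {
  "moves": [
    [-0.0007,-0.05,0,-0.001,-0.001,-0.09],
    [-0.0014,-0.1,0.013,-0.002,-0.002,-0.18],
    [-0.002,-0.16,0.026,-0.0024,-0.0024,-0.27],
    [-0.003,-0.22,0.04,-0.0032,-0.0032,-0.36],
    [-0.0035,-0.28,0.053,-0.004,-0.004,-0.45],
    [-0.0042,-0.33,0.066,-0.0047,-0.0047,-0.54],
    [-0.005,-0.39,0.08,-0.0055,-0.0055,-0.63],
    [-0.0056,-0.44,0.093,-0.0063,-0.0063,-0.72],
    [-0.0063,-0.5,0.106,-0.007,-0.007,-0.81],
    [-0.007,-0.55,0.12,-0.0078,-0.0078,-0.9],
    [-0.0077,-0.608,0.1448,-0.0087,-0.0087,-1.0],
    [-0.0077,-0.608,0.1448,-0.0087,-0.0087,-1.0]
  ],
  "grip": 0
}}

```text
time_s: 16.95
position: [0.4307, 0.0632, 0.1491]
tcp_rot: [[-0.996, -0.085, -0.004], [-0.085, 0.996, 0.0], [0.004, 0.001, -1.0]]
force: [0.0, -0.4, -0.1]
opening: 0.009
grasp_force: 0.0
```

```bash
python3 - <<'E'
from boxfit import *
ps,ds=zip(*[snap('scene') for _ in range(5)]);p=np.mean(ps,0);d=np.median(ds,0);P=cloud('scene',d)
s=readout.read_state();print(s['position'],s['joint_positions'].round(1))
B=P.copy();a=np.radians(YAW);R=np.array([[np.cos(a),-np.sin(a)],[np.sin(a),np.cos(a)]])
B[...,:2]=(P[...,:2]-BOX)@R
m=(B[...,0]>-.125)&(B[...,0]<-.068)&(abs(B[...,1])<.03)&(B[...,2]>.012)&(B[...,2]<.07)
Q=B[m]*1e3;o=np.argsort(Q[:,0]);print(m.sum());
for lo in range(-124,-68,4):
  k=Q[(Q[:,0]>=lo)&(Q[:,0]<lo+4)]
  if len(k):print(lo,len(k),'y',k[:,1].min().round(),k[:,1].max().round(),'z',np.percentile(k[:,2],[5,50,95]).round(1))
cv2.imwrite('pics/clip.png',cv2.resize(p[195:315,250:410].astype(np.uint8),(800,600),interpolation=cv2.INTER_CUBIC)[:,:,::-1])
E
```

```text
[0.4351298  0.06290475 0.14996007] [  -6.4   23.2  112.3    0.    44.4 -101.2]
162
-112 9 y -22.0 16.0 z [41.9 43.3 46.8]
-108 22 y -23.0 25.0 z [42.2 44.8 47. ]
-104 14 y -24.0 25.0 z [43.  43.9 45. ]
-100 13 y -21.0 24.0 z [41.9 42.7 44.6]
-96 33 y -24.0 23.0 z [41.1 45.  49.8]
-92 31 y -24.0 25.0 z [43.4 49.2 53.1]
-88 21 y -22.0 24.0 z [46.9 52.6 54.5]
-84 2 y 22.0 25.0 z [31.1 32.4 33.7]
-80 5 y 17.0 28.0 z [26.  29.  31.2]
-76 7 y 17.0 29.0 z [25.4 29.3 30.7]
-72 5 y -29.0 27.0 z [29.8 31.9 46.9]
```

View pics/clip.png

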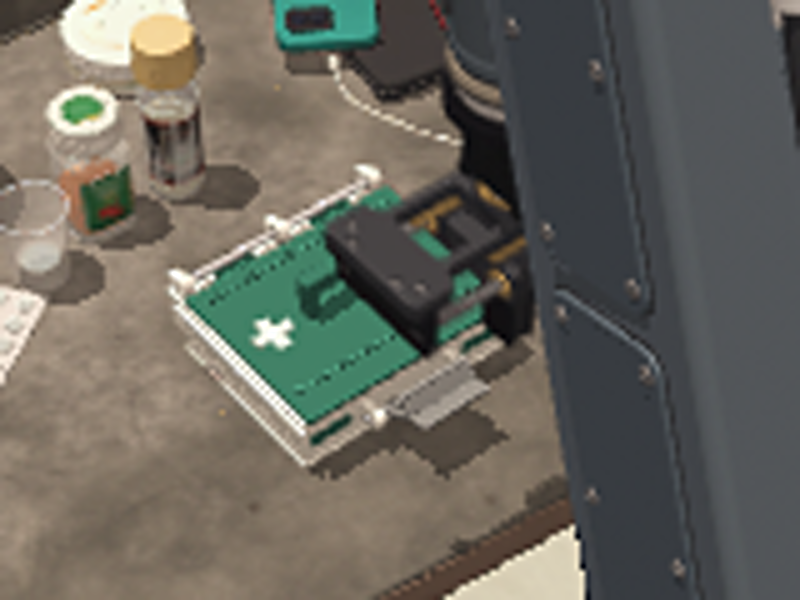

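The lid sits flat with its tongues under the rod, which runs from (175,275) to (375,175) in the crop. The clip tab's outer end is at about box (-110, 0, 43) mm, which is a clip angle near 0.9. I'll descend in front of it and push along its arc.

Emit:
{"fn": "send_rows", "kwargs": {
  "moves": [
    [-0.01,0,0.15,0,0,0],
    [-0.02,0,0.3,0,0,0],
    [-0.03,0,0.42,0,0,0],
    [-0.04,0,0.488,0,0,0],
    [-0.04,0,0.488,0,0,0]
  ]
}}

```text
time_s: 17.7
position: [0.4437, 0.0638, 0.0256]
tcp_rot: [[-0.996, -0.084, -0.003], [-0.084, 0.996, 0.0], [0.003, 0.001, -1.0]]
force: [0.2, 0.5, -0.1]
opening: 0.009
grasp_force: 0.0
```

Emit:
{"fn": "send_rows", "kwargs": {
  "moves": [
    [-0.02,0,0,0,0,0],
    [-0.04,0,0,0,0,0],
    [-0.06,0,0,0,0,0],
    [-0.075,0,0,0,0,0],
    [-0.088,0,0,0,0,0],
    [-0.088,0,0,0,0,0]
  ]
}}

```text
time_s: 18.3
position: [0.4626, 0.0658, 0.0279]
tcp_rot: [[-0.996, -0.086, -0.006], [-0.086, 0.996, 0.0], [0.006, 0.001, -1.0]]
force: [-5.5, -2.3, 3.7]
opening: 0.007
grasp_force: 2.5
```

Emit:
{"fn": "send_rows", "kwargs": {
  "moves": [
    [-0.0074,0,-0.0094,0,0,0],
    [-0.0148,0,-0.0188,0,0,0],
    [-0.022,0,-0.028,0,0,0],
    [-0.03,0,-0.0376,0,0,0],
    [-0.039,0,-0.0456,0,0,0],
    [-0.0476,0,-0.0536,0,0,0],
    [-0.0476,0,-0.0536,0,0,0]
  ]
}}

```text
time_s: 19.0
position: [0.4725, 0.0668, 0.0411]
tcp_rot: [[-0.996, -0.086, -0.01], [-0.086, 0.996, 0.0], [0.01, 0.001, -1.0]]
force: [-6.6, -3.5, 4.7]
opening: 0.004
grasp_force: 3.7
```

```bash
cat >> boxfit.py <<'E'
def clip(n=4):
    ds=[snap('scene')[1] for _ in range(n)];P=cloud('scene',np.median(ds,0));a=np.radians(YAW);R=np.array([[np.cos(a),-np.sin(a)],[np.sin(a),np.cos(a)]]);B=P.copy();B[...,:2]=(P[...,:2]-BOX)@R
    s=readout.read_state();print('TCP box',((s['position'][:2]-BOX)@R*1e3).round(1),s['position'][2].round(4),'F box',(np.r_[s['force'][:2]@R,s['force'][2]]).round(1))
    m=(B[...,0]>-.125)&(B[...,0]<-.055)&(abs(B[...,1])<.026)&(B[...,2]>.046)&(B[...,2]<.08);Q=B[m]*1e3
    for lo in range(-120,-55,5):
        k=Q[(Q[:,0]>=lo)&(Q[:,0]<lo+5)]
        if len(k):print(lo,len(k),'y',k[:,1].min().round(),k[:,1].max().round(),'z',np.percentile(k[:,2],[5,50,95]).round(1))
    L=(abs(B[...,0])<.068)&(B[...,1]>.03)&(B[...,1]<.075);h=B[L&(B[...,2]>.03)&(B[...,2]<.06)];k=np.polyfit(h[:,0],h[:,2],1);print('lid plane z at front/back',np.polyval(k,[-.069,.056])*1e3)
E
python3 -c "
from boxfit import *
clip()"
```

```text
TCP box [-111.1    0.3] 0.0411 F box [-8.  -2.3  5.8]
-120 20 y -9.0 14.0 z [48.5 60.7 71.4]
-115 4 y 10.0 13.0 z [53. 60. 72.]
-110 7 y 9.0 12.0 z [47.7 58.  69.8]
-105 3 y 9.0 10.0 z [49.9 54.6 58.5]
-100 1 y 15.0 15.0 z [56.7 56.7 56.7]
-90 1 y 15.0 15.0 z [53.1 53.1 53.1]
-85 9 y 1.0 18.0 z [52.3 53.2 54.2]
-80 8 y 2.0 13.0 z [52.9 54.9 57.3]
-60 3 y 1.0 8.0 z [53.1 53.3 54.2]
lid plane z at front/back [48.5648703  51.71945404]
```

Emit:
{"fn": "send_rows", "kwargs": {
  "moves": [
    [-0.01,0,-0.009,0,0,0],
    [-0.02,0,-0.016,0,0,0],
    [-0.03,0,-0.022,0,0,0],
    [-0.04,0,-0.027,0,0,0],
    [-0.05,0,-0.03,0,0,0],
    [-0.06,0,-0.032,0,0,0],
    [-0.0724,0,-0.0344,0,0,0],
    [-0.0724,0,-0.0344,0,0,0]
  ]
}}

```text
time_s: 20.0
position: [0.4891, 0.0684, 0.0494]
tcp_rot: [[-0.996, -0.087, -0.013], [-0.087, 0.996, 0.0], [0.013, 0.001, -1.0]]
force: [-8.6, -2.1, 5.2]
opening: 0.004
grasp_force: 4.6
```

```bash
python3 -c "
from boxfit import *
clip()"
```

```text
TCP box [-94.4   0.5] 0.0494 F box [-9.6 -2.1  4.9]
-105 37 y -8.0 12.0 z [54.7 65.4 77.6]
-100 7 y 10.0 13.0 z [54.2 63.7 77.9]
-95 6 y 9.0 13.0 z [52.3 62.9 76.3]
-90 5 y 9.0 12.0 z [51.7 60.2 70.7]
-85 11 y 9.0 24.0 z [53.4 63.8 68.6]
-80 8 y 9.0 25.0 z [48.8 51.3 57.9]
-75 1 y 25.0 25.0 z [53.9 53.9 53.9]
-65 3 y 5.0 16.0 z [55.  55.2 55.8]
-60 5 y -2.0 25.0 z [49.7 50.7 52.3]
lid plane z at front/back [46.84564424 51.45530552]
```

Emit:
{"fn": "send_rows", "kwargs": {
  "moves": [
    [-0.008,0,0,0,0,0],
    [-0.016,0,-0.002,0,0,0],
    [-0.024,0,-0.004,0,0,0],
    [-0.03,0,-0.004,0,0,0],
    [-0.03,0,-0.004,0,0,0],
    [-0.03,0,-0.004,0,0,0]
  ]
}}

```text
time_s: 20.8
position: [0.4895, 0.0687, 0.0495]
tcp_rot: [[-0.996, -0.088, -0.028], [-0.088, 0.996, -0.0], [0.028, 0.002, -1.0]]
force: [-16.6, -7.3, 7.8]
opening: 0.008
grasp_force: 9.1
```

```bash
python3 -c "
from boxfit import *
clip()"
```

```text
TCP box [-94.    0.7] 0.0495 F box [-17.9  -5.2   9.1]
-105 39 y -8.0 11.0 z [50.5 65.8 77.4]
-100 6 y 10.0 11.0 z [53.1 63.9 74.3]
-95 7 y 10.0 12.0 z [53.5 65.3 78.1]
-90 5 y 10.0 11.0 z [52.6 62.8 69.7]
-85 9 y 10.0 23.0 z [54.2 64.1 68.6]
-80 13 y 9.0 25.0 z [47.4 53.2 66.3]
-75 3 y 4.0 25.0 z [54.  54.8 54.8]
-70 1 y 24.0 24.0 z [47.1 47.1 47.1]
-60 5 y -1.0 18.0 z [50.  51.1 54.3]
lid plane z at front/back [46.76463833 51.54709504]
```

The clip has stopped: the force went up without any further motion, and the lid front came down about 1.7 mm. I'll back off and check.

Emit:
{"fn": "send_rows", "kwargs": {
  "moves": [
    [0.03,0,0.004,0,0,0],
    [0.08,0,0.01,0,0,0],
    [0.16,0,0.01,0,0,0],
    [0.2,0,-0.1,0,0,0],
    [0.2,0,-0.3,0,0,0],
    [0.2,-0.3,-0.5,0,0,0],
    [0.2,-0.6,-0.6,0,0,0],
    [0.2,-0.8,-0.6,0,0,0],
    [0.2,-0.95,-0.6,0,0,0],
    [0.2,-0.95,-0.6,0,0,0]
  ]
}}

```text
time_s: 22.0
position: [0.4734, -0.1714, 0.2016]
tcp_rot: [[-0.996, -0.085, 0.002], [-0.085, 0.996, -0.001], [-0.002, -0.001, -1.0]]
force: [0.6, 0.7, -0.2]
opening: 0.008
grasp_force: 0.0
```

```bash
python3 -c "
from boxfit import *
clip()
a=np.load('scene.npz');cv2.imwrite('pics/fin.png',cv2.resize(a['p'][200:305,260:400],(800,600),interpolation=cv2.INTER_CUBIC)[:,:,::-1])"
```

```text
TCP box [-130.7 -236.2] 0.2005 F box [-0.4  1.2 -0.4]
-85 21 y -21.0 24.0 z [59.8 65.1 67.3]
-80 28 y -23.0 25.0 z [47.3 52.1 65.4]
-75 8 y -8.0 24.0 z [53.  54.9 56.1]
-70 24 y -25.0 25.0 z [52.2 54.7 56.4]
-65 23 y -24.0 26.0 z [51.9 54.5 56.1]
-60 10 y -21.0 22.0 z [49.  51.3 53. ]
lid plane z at front/back [48.14621009 51.40467396]
```

View pics/fin.png

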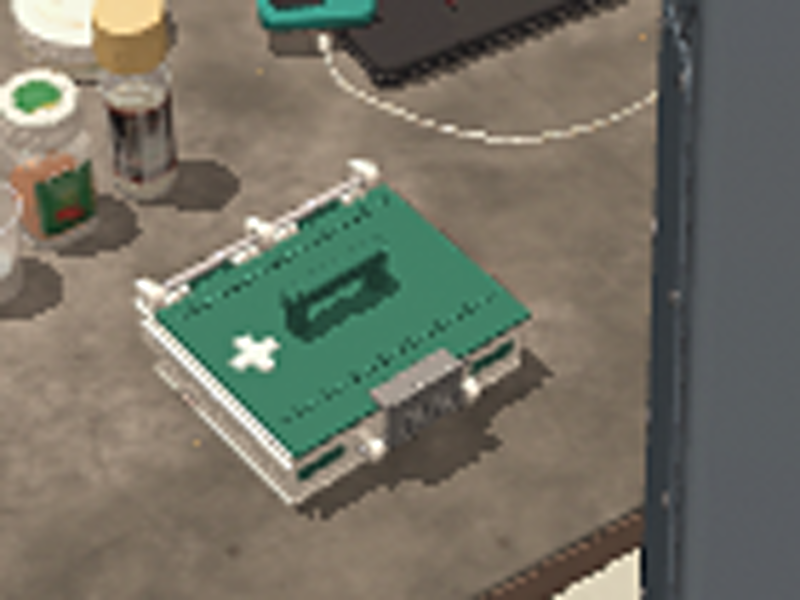

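The clip stands upright with its hook over the lip at crop (420,380), the lid is flat, and the bystanders have not moved. One numeric check of the clip angle remains before handing in.

```bash
python3 - <<'E'
from boxfit import *
fr=[snap('scene') for _ in range(12)];a=np.radians(YAW);R=np.array([[np.cos(a),-np.sin(a)],[np.sin(a),np.cos(a)]])
H=[];Lf=[];T=[]
for p,d in fr:
    B=cloud('scene',d);B[...,:2]=(B[...,:2]-BOX)@R
    m=(B[...,0]>-.0735)&(B[...,0]<-.0605)&(abs(B[...,1])<.023)&(B[...,2]>.0525)&(B[...,2]<.058);H.append(B[m])
    L=(B[...,0]<.05)&(B[...,0]>-.064)&(abs(abs(B[...,1])-.055)<.02)&(B[...,2]>.04)&(B[...,2]<.056);Lf.append(B[L])
    t=(B[...,0]>-.09)&(B[...,0]<-.074)&(abs(B[...,1])<.023)&(B[...,2]>.060)&(B[...,2]<.07);T.append(B[t])
H=np.concatenate(H);Lf=np.concatenate(Lf);T=np.concatenate(T)
k=np.polyfit(H[:,0],H[:,2],1);print('hook slope',-k[0],'z',H[:,2].mean(),len(H),'tab',T.mean(0),T[:,0].min(),'tab z95',np.percentile(T[:,2],95))
k=np.linalg.lstsq(np.c_[Lf[:,:2],np.ones(len(Lf))],Lf[:,2],rcond=None)[0];print('lid slopes',k[:2],'z front,back',(k[2]-.069*k[0])*1e3,(k[2]+.056*k[0])*1e3)
E
```

```text
hook slope 0.04917554673966336 z 0.05511020247187219 419 tab [-0.08099569 -0.00049796  0.06468212] -0.08553629674533599 tab z95 0.06832389200225981
lid slopes [-0.00208871  0.00053324] z front,back 50.33009906439147 50.06900996783576
```

```bash
python3 -c "
from rig import ticket
print(ticket.hand_in())"
```

```text
the job is handed in; nothing more can be done
None
```

I handed the job in at about 23 s: the organiser lies flat in the large bay, the lid sits level with its tongues under the rod, and the clip is closed over the lip, all from my own camera and force checks since the hand-in gave no verdict.

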